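Latch the torch bay gate

TASK

The micro torch is back in its bay on the desk: shut the bay's gate and latch it. Take the latch bar by its thumb tab and lift it while the gate still stands open, swing the gate home so that the bar passes over the striker and presses lightly on the sprung pad behind it (feel for the pad and never squeeze it near the end of its travel), then let the bar drop fully into the catch and let go. Leave the torch and the loose things round the bay as they are.

Things in the scene. Friction and masses are not known exactly. Their poses are not given: they have to be found in the camera images.
- torch_bay: torch bay, fixed: dark steel base plate 180 x 250 x 6 mm, aluminium guards on three sides, barred steel gate on the open front. Origin: on the plate's underside, 90 mm behind its front edge, midway across; x from the front (gate) to the back, y to the left seen from the front, z up. The gate's hinge axis is upright at x = -60, y = +80 mm; the shut gate runs from it along -y to y = -68 mm
- keeper_line (a point): where the shut gate's line meets the keeper's middle, 106 mm over the desk; fixed to the bay, axes as the bay's. The keeper (striker, catch, sprung pad; 22 mm wide in y) is screwed on through a slotted foot: ITS OWN PLACE, called K here, lies on this point's x axis anywhere from -15 to +15 mm, not measured: feel for it
- gate (a joint): gate swing in rad: 0 = shut in line with the bay's front, grows as the free end swings out to the front (toward the robot); light hinge friction (0.02 N m), stays where it is left, cannot pass -0.2 or 1.0
- gate_hinge (a point): point on the gate's hinge axis, level with the latch bar's pivot (106 mm over the desk); its axes turn with the gate: x is the gate's normal (to the back when shut), -y runs along the gate to its free end
- latch (a joint): latch bar angle in rad: 0 = level (down, resting on the gate), grows as its free end is lifted, to 0.7; falls down by its own weight (about 0.2 kg). From about 0.17 the bar passes over the striker
- latch_tab (a point): grasp point: centre of the round head (22 mm across, 10 mm thick along the gate's normal) of the thumb tab on the dark steel latch bar; 34 mm above the bar's centre line, 140 mm over the desk with the bar down; both flat sides free. Axes turn with the bar: x is the gate's normal, -y runs along the bar to its tip
- latch_tip (a point): point on the bar's centre line that passes over the striker and lies in the catch. The bar (8 mm thick, 16 mm high) lies over the gate's top rail in the gate's plane. Distances from the gate's hinge axis: bar pivot 60, tab 130, this point 180, bar's end 200 mm
- pad (a joint): push-back of the keeper's black sprung pad (10 mm wide), m: 0 = free, stop at 0.008, spring 1.5 N/mm (felt as 1.3 to 2 N per mm at the tab). Striker tongue 8 mm wide: x from K-12 to K-4 mm, top 114 mm over the desk. Pad face: K+2.5 mm, 93 to 155 mm over the desk. The bar drops from 1.5 to 2.3 mm of push on and in the catch holds the pad so far back; over 4.5 mm is too hard
- torch: black micro torch 66 x 94 x 121 mm standing loose inside the bay; origin at the centre of its underside
- pitch_block_a: round wooden dop with black pitch on top, 48 mm wide, 34 mm high, loose beside the keeper; origin at the centre of its underside
- tin_a: pale round tin, 46 mm wide, 17 mm high, loose left of the bay; origin at the centre of its underside
- cutters: side cutters with yellow and navy grips, 54 x 135 x 12 mm, lying loose at the left of the work
Mind the look-alikes: they are no part of the job. Of the things that look like the torch, the larger one is meant.

How it is judged:
By the outcome, as a careful person would: the job done as asked, in the order asked, and still so for the second after the job is handed in, with the robot touching nothing.
It also fails if it takes over 61 s, if anything falls off the work surface, if the arm or the gripper's body presses on something with over 40 N, if the wrist force passes 120 N, or if a joint passes its speed limit or range.

ROBOT

A 7-joint arm with a two-finger parallel gripper is mounted at the origin on a cart in front of the work surface, level with it; the furniture and walls round the work are solid. World frame = base frame: x ahead of the robot, y to its left, z up, the work surface at z = 0. Lengths are in m, angles in rad, forces in N, time in s.
With the tool pointing down it reaches from about 0.35 to 0.9 m from the base axis. Payload 19.9 kg.
Tool frame: the origin (TCP) lies between the finger pads; the fingertips stand 19 mm ahead of it and the grasp point (between the pads) is the TCP; z points along the fingers, y is the line along which they close (so a half turn about z gives the same grasp; the last joint's range is limited). The gripper opens to 94 mm and grips with 3 to 60 N. Pads are 16 mm wide; open, the fingers measure 119 mm over their backs; the gripper's body (75 mm by 177 mm) begins 78 mm behind the grasp point.
Start: joints at [-1.347, 0.417, -0.01, 1.614, 0.005, 1.111, -0.053], TCP at [0.164, 0.603, 0.224] pointing down, gripper open.
Joint ranges: [-2.81, 2.81], [-0.39, 2.02], [-1.27, 1.25], [0.06, 2.57], [-1.19, 4.33], [0.19, 2], [-2.82, 2.82]. Speed limits (rad/s): [1.89, 1.89, 2.39, 2.39, 3.01, 3.01, 3.01].

INTERFACE

Orientations are given as a 3x3 rotation matrix whose columns are the frame's x, y, z axes.
In Python, from rig import robot gives the robot as it stands. Calls block until the motion is done:
- robot.move_ptp(position, orientation): joint-space move of the TCP to a pose.
- robot.move_linear(position, velocity=0.15, frame=None, threshold=None): straight line of the TCP; frame=None keeps the orientation; velocity is the mean speed in m/s. With threshold (N) it stops when the force on the tool has changed by that much, and returns True; else False.
- robot.goto_joints(angles): joint-space move.
- robot.gripper_to(opening): finger opening in m; the grip force is fixed at half the most; returns when the fingers have stopped.
- robot.pause(seconds).
- robot.ik(position, orientation): joint angles nearest the present ones, or None.
- robot.get_state(): the state.
- robot.grab_frame(name): name is "side" or "top"; returns the picture (480x640x3 uint8, red, green, blue); there is no depth.
- robot.camera_info(name): a dict with "fx", "fy", "cx", "cy" (pixels), "rvec" (rotation vector, rad) and "tvec" (3), from world to camera coordinates, as OpenCV has them. Camera axes: x right, y down, z forward; pixel columns grow to the right and rows downward; lengths in m; the calibration is good to about 2 mm. A picture is of the moment at which its call begins. camera_info takes no time and is no camera call.
A pose or a line that the arm cannot do raises robot.PlanningError and nothing moves.
- robot.sign_off(): hands the job in; it is judged then, once.
The state is a dict: "time": time; "qpos": joint angles; "joint_vel": joint speeds; "effort": joint torques, N m; "ee_pos": TCP position; "tool_rot": TCP orientation; "force": force on the tool from outside, world axes, zero at the start; "moment": the same for the moment, N m; "opening": finger opening in m; "grasp_force": force on a finger pad.
Only numpy, scipy, OpenCV 4.12 (cv2) and the standard library are available. Lean on these libraries where they do the work, as an engineer would, in place of code of your own. Each camera call takes 0.05 s, during which the arm holds its last target. There are 200 camera calls.

## Working session

There is one attempt and no reset: what is moved stays moved. The work goes in short steps, each a Python script; the robot and the scene stay as the last script left them, time stands still between calls to the robot, and variables do not carry over. Pictures are saved under pics/ and viewed, at most 10 in all, crops included, and the job is handed in when it is done.

```bash
mkdir -p pics
python3 - <<'E'
from rig import robot
import cv2
for n in("side","top"):
    cv2.imwrite(f"pics/{n}0.png",robot.grab_frame(n)[:,:,::-1]); print(n,robot.camera_info(n))
s=robot.get_state();print(s)
E
```

```text
side {'fx': 462.7592103369642, 'fy': 462.7592103369642, 'cx': 322.237578611449, 'cy': 234.02143063162242, 'rvec': array([ 1.27453981, -2.41117993,  0.79928702]), 'tvec': array([0.2860147 , 0.54384284, 0.61040018])}
top {'fx': 461.373262090235, 'fy': 461.373262090235, 'cx': 328.33948751232475, 'cy': 237.16891741353334, 'rvec': array([ 2.21376445, -2.22027111,  0.0663075 ]), 'tvec': array([-0.12223389,  0.66802248,  0.9442523 ])}
{'time': 0.1, 'qpos': array([-1.34647413,  0.4179192 , -0.01031884,  1.61411044,  0.00472127,
        1.11068821, -0.05299684]), 'joint_vel': array([ 2.93082431e-03, -2.22474968e-03, -5.58892327e-05, -1.76747294e-03,
       -3.81738931e-05,  6.55952593e-04,  9.73108961e-04]), 'effort': array([ 1.33169582e-03, -8.52583337e+01,  6.40326161e-01, -4.26693177e+01,
       -4.88634291e-02,  1.64576521e-02,  1.39097901e-04]), 'ee_pos': array([0.16411183, 0.60274118, 0.22388618]), 'tool_rot': array([[-9.64886057e-01,  2.62668727e-01, -1.93417265e-04],
       [ 2.62668780e-01,  9.64885452e-01, -1.08471543e-03],
       [-9.82953159e-05, -1.09743147e-03, -9.99999393e-01]]), 'force': array([-0.11428294, -0.11179616, -0.79525036]), 'moment': array([ 0.00120903, -0.01039695,  0.00377638]), 'grasp_force': 0.0, 'opening': 0.0942141701352602}
```

View pics/side0.png

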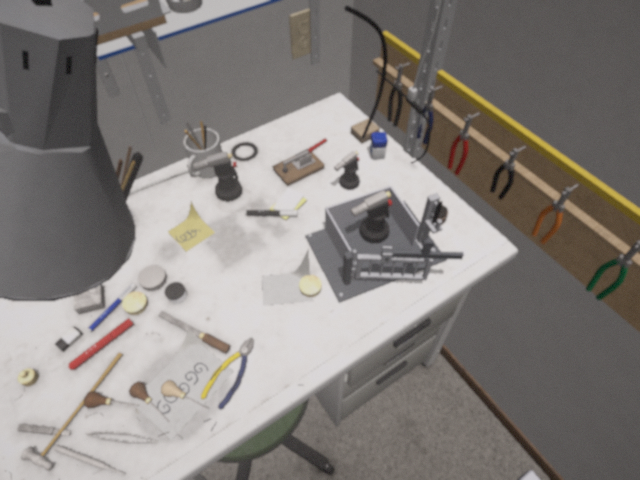

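View pics/top0.png

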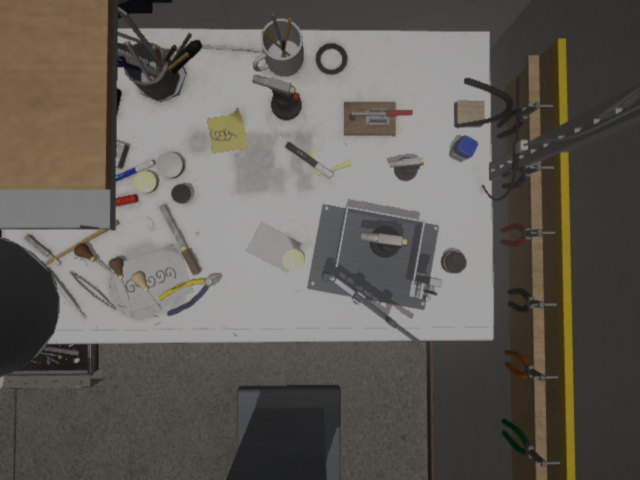

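Side view: the bay is at about (380,240), its gate and bar at (350-460,260). The large torch in it is at (375,215); the look-alike torches are at (228,180) and (348,172). 
Top view: the bay is at about (375,255), the hinge near (330,278), the bar end near (418,338), the keeper near (428,288), and the dop at (454,261). The small look-alike torch is at (405,163) and another torch at (287,98). For the tab, the candidates are the bar's head at about (372,305) and the keeper parts at (428,288). I'll check this in close crops.

Run:
```python
import cv2
a=cv2.imread("pics/top0.png")[195:345,300:470]
cv2.imwrite("pics/topc.png",cv2.resize(a,None,fx=4,fy=4,interpolation=cv2.INTER_CUBIC))
a=cv2.imread("pics/side0.png")[180:310,300:470]
cv2.imwrite("pics/sidec.png",cv2.resize(a,None,fx=4.5,fy=4.5,interpolation=cv2.INTER_CUBIC))
```

```text
(no output)
```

View pics/topc.png

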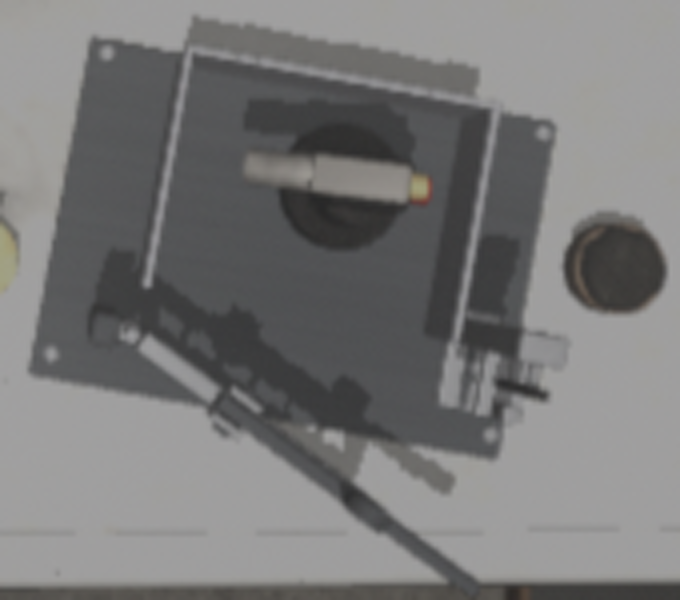

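View pics/sidec.png

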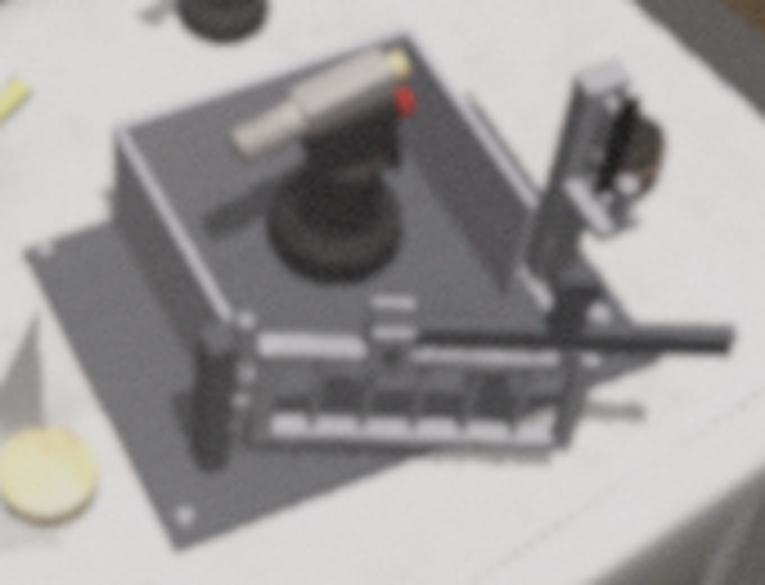

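The crops confirm the choice. The tab head is on the bar at about (362,505) in the top crop and (572,287) in the side crop. The bar end is at (475,585) / (733,340), the pivot at (222,400), and the plate corners are clear. The keeper stands at (490,380). The gate is open by about 0.5 rad.

```bash
cat > geo.py <<'E'
import numpy as np, cv2
from rig import robot
def proj(n,P):
    c=robot.camera_info(n);K=np.array([[c['fx'],0,c['cx']],[0,c['fy'],c['cy']],[0,0,1]])
    return cv2.projectPoints(np.array(P,float).reshape(-1,1,3),c['rvec'],c['tvec'],K,None)[0][:,0]
def Rz(a): return np.array([[np.cos(a),-np.sin(a),0],[np.sin(a),np.cos(a),0],[0,0,1]])
def bay(p,P): return np.array([p[0],p[1],0])+np.array(P)@Rz(p[2]).T
def gate(p,q,r,z,n=0.):   # point at distance r from hinge axis, n along the normal
    # free end swings toward -x for q>0: direction -y rotated by -q about z
    return bay(p,np.array([-.06,.08,z])+Rz(-q)@np.array([n,-r,0]))
E
python3 - <<'E'
from geo import *
from scipy.optimize import least_squares
t=lambda u,v:(300+(u+.5)/4-.5,195+(v+.5)/4-.5)
s=lambda u,v:(300+(u+.5)/4.5-.5,180+(v+.5)/4.5-.5)
C=[[.09,.125,.006],[.09,-.125,.006],[-.09,-.125,.006],[-.09,.125,.006]]
def pred(p):
    q=p[3]
    T=proj('top',list(bay(p,C))+[gate(p,q,.2,.114),gate(p,q,.130,.151)])
    S=proj('side',[bay(p,C[0]),bay(p,C[3]),gate(p,q,.2,.106),gate(p,q,.13,.14)])
    return np.vstack([T,S])
obs=np.array([t(92,38),t(555,122),t(497,458),t(30,375),t(475,583),t(362,506),s(25,252),s(178,550),s(733,340),s(573,287)])
r=least_squares(lambda p:(pred(p)-obs).ravel(),[.63,-.22,-.17,.5],loss='soft_l1')
p=r.x;print(p);print(np.round(pred(p)-obs,1));np.save('p.npy',p)
print(gate(p,p[3],.13,.14),gate(p,p[3],0,.106))
# candidate grasps
q=p[3];n=Rz(p[2])@Rz(-q)@[1,0,0];b=Rz(p[2])@Rz(-q)@[0,1,0]
print('n',n,'b',b)
k=proj('top',[bay(p,[-.06,-.1,.114]),bay(p,[-.06+.0025,-.1,.155]),bay(p,[-.06,-.068,.1])]);print('keeper top crop',(k-[300,195])*4)
E
```

```text
[ 0.62829743 -0.21564288 -0.19065886  0.41250762]
[[-1.3 -1.5]
 [-0.3 -0.1]
 [-1.1  0.3]
 [-1.9 -1. ]
 [ 1.5  0.9]
 [ 1.9  1.8]
 [-0.9 -1.1]
 [-0.7 -0.1]
 [ 0.7 -0.8]
 [ 1.7  0.2]]
[ 0.51080223 -0.23278283  0.14      ] [ 0.58454513 -0.12572217  0.106     ]
n [ 0.82354355 -0.56725304  0.        ] b [0.56725304 0.82354355 0.        ]
keeper top crop [[503.6886553  412.69273606]
 [526.69470592 416.2233581 ]
 [430.26394123 397.26034298]]
```

```bash
cat >> geo.py <<'E'
def tool(p,q,th,sgn):
    """orientation: y=sgn*n, z down tilted with the bar by th"""
    G=Rz(p[2])@Rz(-q); n=G@[1,0,0]; u=G@[0,-1,0]       # u along the bar
    z=-(np.cos(th)*np.array([0,0,1.])-np.sin(th)*u)     # bar's own 'down'
    y=sgn*n; return np.column_stack([np.cross(y,z),y,z])
def tab(p,q,th,n=0.,up=0.):
    r=.06+.07*np.cos(th)-(.034+up)*np.sin(th); z=.106+.07*np.sin(th)+(.034+up)*np.cos(th)
    return gate(p,q,r,z,n)
E
python3 - <<'E'
from geo import *
from scipy.optimize import least_squares
p=np.load('p.npy')
t=lambda u,v:(300+(u+.5)/4-.5,195+(v+.5)/4-.5)
s=lambda u,v:(300+(u+.5)/4.5-.5,180+(v+.5)/4.5-.5)
obs=np.array([t(475,583),t(362,506),s(733,340),s(573,287)])
def f(v):
    P=np.r_[v[:2],p[2]];q=v[2]
    return np.r_[(np.vstack([proj('top',[gate(P,q,.2,.114),gate(P,q,.13,.151)]),proj('side',[gate(P,q,.2,.106),gate(P,q,.13,.14)])])-obs).ravel(),(v[:2]-p[:2])*150]
v=least_squares(f,[p[0],p[1],p[3]]).x
print(v,f(v).round(1)); p=np.r_[v[:2],p[2],v[2]]; np.save('pg.npy',p); q=p[3]
print('tab',tab(p,q,0))
for sg in(1,-1):
    for qq,th in((q,0),(q,.27),(0,.27),(-.08,0)): print(sg,qq,th,np.round(robot.ik(tab(p,qq,th),tool(p,qq,th,sg)),2))
E
```

```text
[ 0.63203818 -0.21456568  0.42902425] [-0.1  0.3  0.6  0.7 -0.9 -0.4 -0.   0.   0.6  0.2]
tab [ 0.51278484 -0.23047309  0.14      ]
1 0.4290242545375687 0 [-0.25  0.52  0.81  1.87 -0.46  0.95  0.15]
1 0.4290242545375687 0.27 [-0.48  0.63  0.96  1.8  -0.28  1.03 -0.07]
1 0 0.27 [-0.42  0.62  0.89  1.76 -0.26  0.92  0.32]
1 -0.08 0 [-0.24  0.67  0.87  1.7  -0.58  1.05  0.72]
-1 0.4290242545375687 0 [ 1.06  0.57 -0.91  1.83  0.52  1.01  2.46]
-1 0.4290242545375687 0.27 [ 0.88  0.61 -0.91  1.76  0.73  1.26  2.22]
-1 0 0.27 [ 0.97  0.73 -1.09  1.72  0.94  1.29  2.54]
-1 -0.08 0 [-0.34  0.78  1.08  1.71 -0.76  1.13 -2.29]
```

Run:
```python
from geo import *
p=np.load('pg.npy');q=p[3]
robot.goto_joints([-1.347,.2,-.01,2.0,.005,.94,-.053])
robot.goto_joints([.4,.2,-.01,2.0,.005,.94,.6])
s=robot.get_state();print(s['time'],s['ee_pos'])
R=tool(p,q,0,1)
for qq,th in((q,0),(q,.27),(0,.27),(-.08,0)): print(np.round(robot.ik(tab(p,qq,th),tool(p,qq,th,1)),2))
robot.gripper_to(.06)
robot.move_ptp(tab(p,q,0)+[0,0,.1],R)
robot.move_linear(tab(p,q,0)+[0,0,.05],.15)
s=robot.get_state();print(s['time'],s['ee_pos'],s['force'],s['qpos'])
b=[]
for n in('top','side'):
    f=robot.grab_frame(n)[:,:,::-1]
    f=f[195:345,300:450] if n=='top' else f[170:300,320:470]
    b.append(cv2.resize(f,(400,400)))
cv2.imwrite('pics/near1.png',np.hstack(b))
```

```text
3.35 [ 0.43205686 -0.21122996  0.18969344]
[ 0.3   0.4   0.08  1.85 -0.04  0.89 -0.22]
[ 0.12  0.44  0.11  1.78  0.23  1.04 -0.52]
[ 0.17  0.46  0.05  1.74  0.3   0.95 -0.15]
[ 0.35  0.51  0.02  1.68 -0.01  0.95  0.27]
5.3667 [ 0.51265324 -0.23059171  0.19036495] [-0.36107757 -0.67307049  0.31812523] [ 0.2972657   0.34155512  0.08697142  1.8103768  -0.03479055  0.99137422
 -0.22097021]
```

View pics/near1.png

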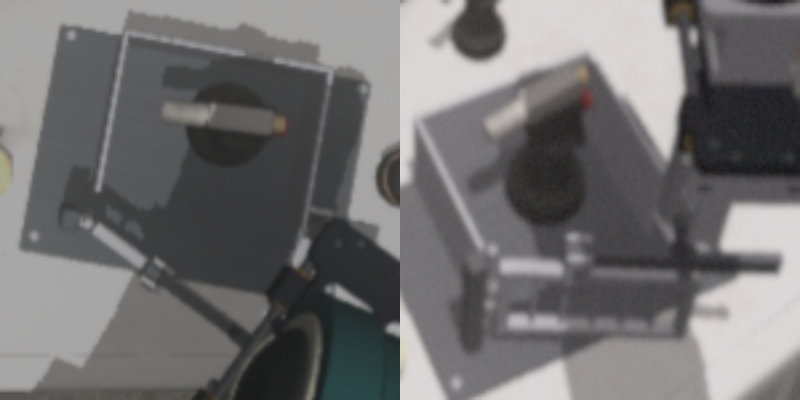

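The fingers hover above the tab: the finger is at (688,170) over the tab at (682,240) in the side half, and lined up with the bar in the top half. I'll go down guarded and grip.

Run:
```python
from geo import *
p=np.load('pg.npy');q=p[3]
print(robot.move_linear(tab(p,q,0,up=.002),.06,threshold=4))
s=robot.get_state();print(s['ee_pos'],s['force'])
robot.gripper_to(.0)
s=robot.get_state();print(s['time'],s['ee_pos'],s['force'],s['opening'],s['grasp_force'])
b=[]
for n in('top','side'):
    f=robot.grab_frame(n)[:,:,::-1]
    f=f[195:345,300:450] if n=='top' else f[170:300,320:470]
    b.append(cv2.resize(f,(400,400)))
cv2.imwrite('pics/near2.png',np.hstack(b))
```

```text
False
[ 0.51300478 -0.23056267  0.14229829] [-0.84070478 -0.44004242  0.17739158]
7.2417 [ 0.5129375  -0.23058228  0.14202363] [ 2.60616562 -0.96921127 -1.12095692] 0.00964849092118551 29.98117983341217
```

View pics/near2.png

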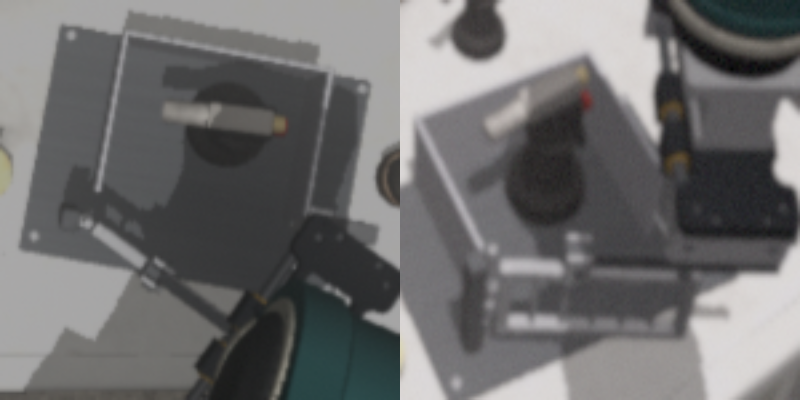

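The tab is held: the opening is 9.6 mm and the fingers are on the head at about (680,190). Next I'll lift the bar.

Run:
```python
from geo import *
p=np.load('pg.npy');q=p[3]
def st(m):
    s=robot.get_state();F=s['force'];G=tool(p,q,0,1)
    print(m,round(s['time'],2),s['ee_pos'].round(4),'Fn %.2f Fb %.2f Fz %.2f'%(F@G[:,1],F@G[:,0],F[2]),'M',s['moment'].round(2),round(s['opening'],4))
for th in(.09,.18,.27):
    robot.move_linear(tab(p,q,th,up=.002),.06,frame=tool(p,q,th,1)); st(th)
for q in(.35,.27,.2):
    robot.move_linear(tab(p,q,.27,up=.002),.08,frame=tool(p,q,.27,1)); st(q)
cv2.imwrite('pics/near3.png',cv2.resize(robot.grab_frame('side')[150:300,300:480,::-1],None,fx=4,fy=4,interpolation=cv2.INTER_CUBIC))
```

```text
0.09 7.61 [ 0.5149 -0.2276  0.1482] Fn 1.84 Fb -3.03 Fz -1.12 M [-0.58 -0.14 -0.26] 0.0097
0.18 7.88 [ 0.5172 -0.2244  0.1539] Fn 2.63 Fb -1.17 Fz -3.16 M [-0.43 -0.24 -0.2 ] 0.0098
0.27 8.14 [ 0.5197 -0.2208  0.1593] Fn 2.91 Fb -3.14 Fz -1.56 M [-0.47 -0.16 -0.12] 0.01
0.35 8.41 [ 0.5273 -0.2261  0.1592] Fn 2.75 Fb -1.94 Fz -1.99 M [-0.43 -0.2  -0.1 ] 0.0099
0.27 8.68 [ 0.5355 -0.2307  0.1593] Fn 3.11 Fb -4.32 Fz -0.36 M [-0.85  0.03 -0.13] 0.0096
0.2 8.93 [ 0.543  -0.2342  0.1594] Fn 2.79 Fb -3.79 Fz -1.12 M [-1.19  0.11 -0.17] 0.0099
```

View pics/near3.png

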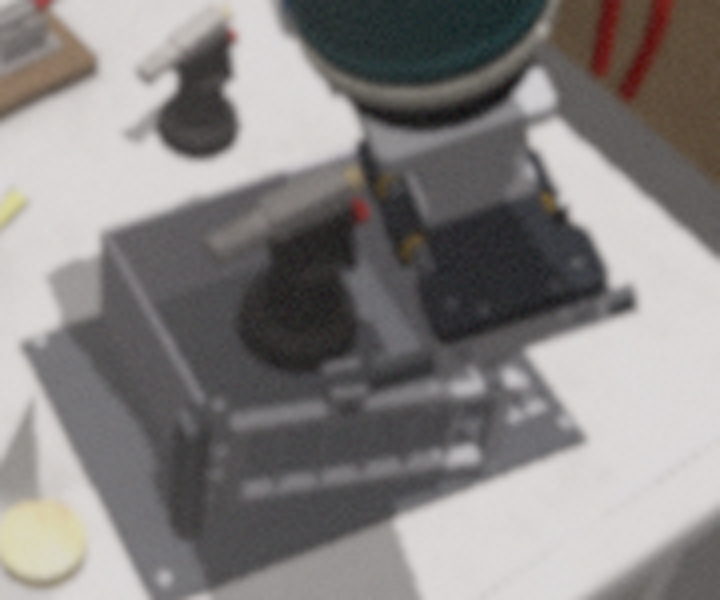

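The bar is up, with its tip at about (620,300), and the gate is nearly home. Now I'll feel for the pad in small steps.

```bash
cat > feel.py <<'E'
from geo import *
p=np.load('pg.npy'); TH=.27
def go(q,th=TH,v=.05,up=.002): robot.move_linear(tab(p,q,th,up=up),v,frame=tool(p,q,th,1))
def read(q,k=6):
    A=[]
    for _ in range(k):
        robot.pause(.02); s=robot.get_state(); A.append(np.r_[s['force'],s['ee_pos']])
    G=tool(p,q,0,1); m=np.mean(A,0); sd=np.std(np.array(A)[:,:3]@G[:,1])
    # angle of gate actually reached by the tool, from its position
    h=gate(p,0,0,0)[:2]; d=m[3:5]-h
    w=Rz(p[2]).T[:2,:2]@d; qa=np.arctan2(-w[0],-w[1])
    return m[:3]@G[:,1],m[:3]@G[:,0],m[2],qa,sd,s['time'],s['opening']
E
python3 - <<'E'
from feel import *
h=[]
for q in np.arange(.15,-.13,-.006):
    go(q); r=read(q); h.append(r[0]); print('%.3f'%q,np.round(r,3))
    if len(h)>3 and abs(h[-1]-np.median(h[:-1][-6:]))>1.5: break
E
```

```text
0.150 [ 2.42  -5.479 -0.919  0.152  0.395  9.342  0.01 ]
0.144 [ 2.551 -5.888 -1.022  0.146  0.465  9.692  0.01 ]
0.138 [ 2.6230e+00 -5.8650e+00 -8.6400e-01  1.4000e-01  3.7800e-01  1.0042e+01
  9.0000e-03]
0.132 [ 2.5500e+00 -5.9460e+00 -9.8900e-01  1.3500e-01  5.5700e-01  1.0392e+01
  1.0000e-02]
0.126 [ 2.3420e+00 -6.2040e+00 -6.4300e-01  1.2800e-01  4.0700e-01  1.0742e+01
  1.0000e-02]
0.120 [ 1.8210e+00 -5.8230e+00 -8.5900e-01  1.2200e-01  5.9700e-01  1.1092e+01
  1.0000e-02]
0.114 [ 2.4330e+00 -6.2530e+00 -9.8300e-01  1.1600e-01  5.2900e-01  1.1442e+01
  1.0000e-02]
0.108 [ 2.3310e+00 -5.9650e+00 -9.9200e-01  1.1000e-01  3.9500e-01  1.1792e+01
  1.0000e-02]
0.102 [ 2.4610e+00 -6.1430e+00 -1.1020e+00  1.0400e-01  5.2300e-01  1.2142e+01
  9.0000e-03]
0.096 [ 2.4360e+00 -5.8930e+00 -7.3800e-01  9.8000e-02  5.5900e-01  1.2492e+01
  1.0000e-02]
0.090 [ 2.4890e+00 -6.2600e+00 -9.8200e-01  9.3000e-02  6.3100e-01  1.2842e+01
  1.0000e-02]
0.084 [ 2.5890e+00 -6.2090e+00 -8.0900e-01  8.7000e-02  3.0300e-01  1.3192e+01
  1.0000e-02]
0.078 [ 2.5500e+00 -6.1830e+00 -1.4580e+00  8.0000e-02  
[... 1204 characters left out ...]
e-03  3.2700e-01  1.8092e+01
  1.0000e-02]
-0.006 [ 2.1740e+00 -6.9330e+00 -9.3900e-01 -3.0000e-03  5.7400e-01  1.8442e+01
  1.0000e-02]
-0.012 [ 2.1340e+00 -7.0520e+00 -1.0110e+00 -9.0000e-03  3.3600e-01  1.8792e+01
  1.0000e-02]
-0.018 [ 2.2620e+00 -7.2690e+00 -1.1340e+00 -1.5000e-02  7.8000e-01  1.9142e+01
  1.0000e-02]
-0.024 [ 2.2360e+00 -7.6260e+00 -7.3400e-01 -2.1000e-02  3.9000e-01  1.9492e+01
  1.0000e-02]
-0.030 [ 2.1070e+00 -7.0270e+00 -9.7200e-01 -2.7000e-02  2.9600e-01  1.9842e+01
  1.0000e-02]
-0.036 [ 1.3750e+00 -7.4110e+00 -4.5300e-01 -3.2000e-02  4.0400e-01  2.0192e+01
  1.0000e-02]
-0.042 [ 2.3800e-01 -6.8480e+00  5.7000e-01 -3.7000e-02  5.5500e-01  2.0542e+01
  1.0000e-02]
```

Contact starts at q of about -0.031 (baseline 2.2 N). I'll push on gently to about 4.7 N, which is roughly 3 mm.

Run:
```python
from feel import *
for q in np.arange(-.045,-.0651,-.003):
    go(q); r=read(q,12); print('%.3f'%q,np.round(r,4))
    if 2.25-r[0]>4.4 or r[3]<-.0465: break
```

```text
-0.045 [-9.82500e-01 -6.98140e+00  1.35430e+00 -3.89000e-02  3.81200e-01
  2.09917e+01  1.00000e-02]
-0.048 [-1.58950e+00 -6.42330e+00  1.69790e+00 -4.12000e-02  4.25300e-01
  2.14417e+01  1.02000e-02]
-0.051 [-2.70010e+00 -6.64400e+00  2.45360e+00 -4.33000e-02  4.44500e-01
  2.18917e+01  1.01000e-02]
```

Run:
```python
from feel import *
q=-.0535
go(q); r=read(q,12); print(np.round(r,3)); f0=r[2]
for th in(.22,.18,.14,.11,.08,.05,.025,0):
    go(q,th,.04); r=read(q,5); s=robot.get_state(); print(th,np.round(r,3),s['ee_pos'][2].round(4))
    if abs(r[2]-f0)>5: print('stop');break
```

```text
[-3.3000e+00 -6.2690e+00  2.8650e+00 -4.5000e-02  3.9000e-01  2.2342e+01
  1.0000e-02]
0.22 [-3.9810e+00 -4.9600e+00  1.2830e+00 -4.7000e-02  3.3500e-01  2.2675e+01
  1.0000e-02] 0.1564
0.18 [-5.0510e+00 -5.7640e+00  2.4750e+00 -4.8000e-02  3.3100e-01  2.3008e+01
  1.0000e-02] 0.1539
0.14 [-4.9020e+00 -5.8460e+00  2.1770e+00 -4.8000e-02  3.8500e-01  2.3342e+01
  1.0000e-02] 0.1514
0.11 [-5.3600e+00 -5.9280e+00  2.9150e+00 -4.9000e-02  2.1900e-01  2.3675e+01
  1.0000e-02] 0.1496
0.08 [-5.1010e+00 -5.8590e+00  3.7360e+00 -4.9000e-02  5.1300e-01  2.4008e+01
  1.0000e-02] 0.1476
0.05 [-5.3040e+00 -6.1850e+00  3.9980e+00 -4.9000e-02  3.4300e-01  2.4342e+01
  1.0000e-02] 0.1456
0.025 [-5.5170e+00 -6.0520e+00  4.5260e+00 -5.0000e-02  3.1400e-01  2.4675e+01
  1.0000e-02] 0.1439
0 [-5.4700e+00 -6.2920e+00  4.2700e+00 -5.0000e-02  2.3600e-01  2.5008e+01
  1.0000e-02] 0.1422
```

The bar dropped into the catch without resistance. I'll ease back the push, release, rise and check.

Run:
```python
from feel import *
for q in(-.048,-.043):
    go(q,0,.04); r=read(q,6); print(q,np.round(r,3),robot.get_state()['ee_pos'][2])
robot.gripper_to(.034); robot.pause(.3)
s=robot.get_state();print(s['force'],s['opening'],s['time'])
robot.move_linear(s['ee_pos']+[0,0,.12],.12)
s=robot.get_state()
robot.move_linear([.42,-.2,s['ee_pos'][2]],.15)
robot.goto_joints([-.6,.2,-.01,2.0,.005,.94,0]); 
b=[]
for n in('top','side'):
    f=robot.grab_frame(n)[:,:,::-1]
    f=f[200:320,310:450] if n=='top' else f[170:290,320:460]
    b.append(cv2.resize(f,(400,400),interpolation=cv2.INTER_CUBIC))
cv2.imwrite('pics/end.png',np.hstack(b)); s=robot.get_state();print(s['time'],s['force'])
```

```text
-0.048 [-4.3510e+00 -6.0560e+00  2.9820e+00 -4.5000e-02  5.0100e-01  2.5358e+01
  1.0000e-02] 0.14220005297348132
-0.043 [-3.0430e+00 -6.3700e+00  2.6290e+00 -4.2000e-02  1.7000e-01  2.5708e+01
  1.0000e-02] 0.1422304320964701
[-0.47730449 -0.7110078  -0.25633198] 0.03390639097075862 26.5917
30.7167 [ 0.04734267  0.29346385 -0.50064506]
```

View pics/end.png

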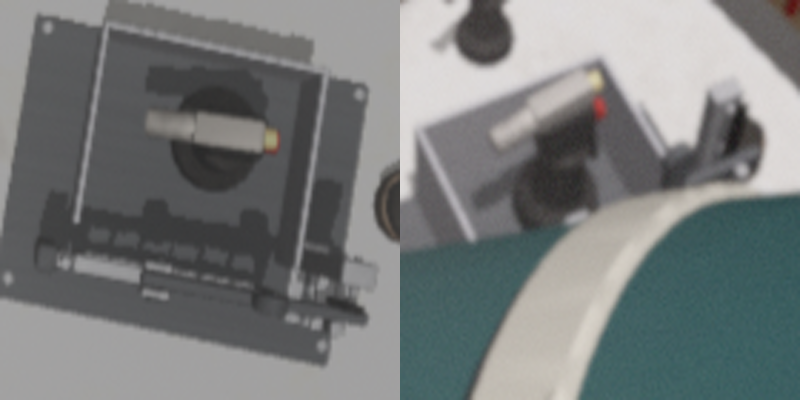

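The top half shows the gate in line with the front and the bar end in the keeper at about (345,308). The arm hides the side view, so I'll move it aside and take one more look.

Run:
```python
from feel import *
robot.goto_joints([-1.347,.3,-.01,1.85,.005,.99,-.053])
f=robot.grab_frame('side')[180:280,340:470,::-1]
f=cv2.resize(f,None,fx=6,fy=6,interpolation=cv2.INTER_CUBIC)
for th,c in((0,(0,0,255)),(.15,(0,255,0))):
    q=-.042
    e=gate(p,q,.06+.14*np.cos(th),.106+.14*np.sin(th))
    for P in(tab(p,q,th),e):
        u=proj('side',P)[0]; u=(u-[340,180]+.5)*6; cv2.circle(f,(int(u[0]),int(u[1])),5,c,1)
cv2.imwrite('pics/end2.png',f[:600]);print(robot.get_state()['time'])
```

```text
32.1917
```

View pics/end2.png

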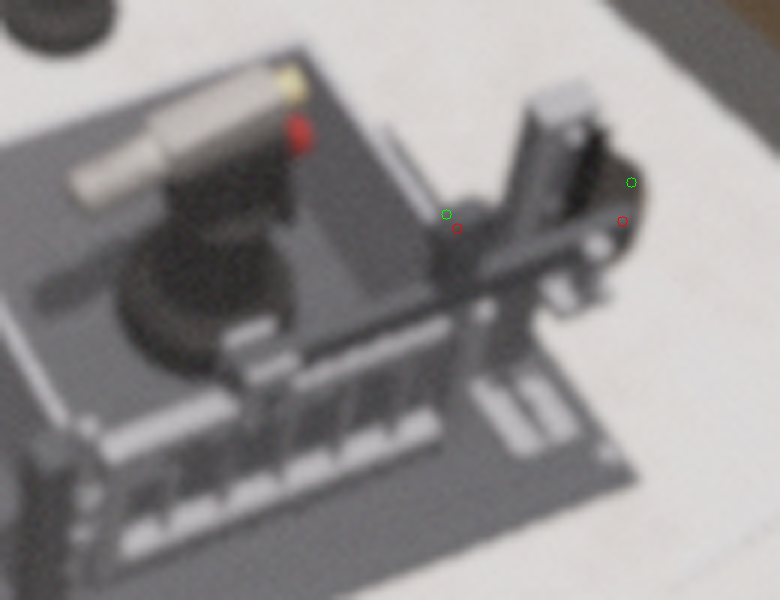

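The side picture shows the bar parallel to the gate rail, its end at about (620,222) where a level bar should be, lying behind the striker at (598,245). The torch and dop are unmoved.

```bash
python3 -c "
from rig import robot
print(robot.sign_off())"
```

```text
the job is handed in; nothing more can be done
None
```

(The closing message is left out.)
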